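# Turn the fastener carousel to the long bolt

### The job

Push the revolving fastener tray round by the finger posts on its rim until the long bolt, the tallest sample, stands squarely at the front, in line with the point of the base's nose. Push gently with a fingertip or the outside of the fingers: do not grip the tray, and do not touch, tip or lift any of the samples standing in it. Leave the jar and the wrench beside it where they are, and finish with the tray at rest and the hand clear of it.

Things in the scene. Friction and masses are not known exactly. Their poses are not given: they have to be found in the camera images.
- base: fixed round white-painted steel base plate of the revolving tray, 260 mm across, 12 mm thick, lying on the counter. Origin on the turning axis at counter height, z up. Its front is its own -x side: there a flat triangular nose of the same plate (12 mm thick, 80 mm wide at the plate) tapers to a point 205 mm from the axis, sticking out some 70 mm from under the tray. It marks the front; it roughly faces the robot.
- tray: round beige tray, 270 mm across, turning freely either way about the base's axis; bearing friction about 1 N at the rim, stops almost at once when not pushed. Origin on the axis, at its underside 18 mm above the counter, z up. Floor top 24 mm, rim top 45 mm above the counter. Low radial walls part it into six compartments centred at 0, 60, 120.. degrees from its x axis; low hub 88 mm across, top 44 mm up.
- post (a point): one of the tray's six equal upright steel finger posts, 14 mm thick, made to be pushed sideways: they stand inside the rim, 127 mm from the axis, at 30, 90, 150, 210, 270 and 330 degrees counter-clockwise from the tray's x axis; tops 80 mm above the counter, so 35 mm is free above the rim. This point: on the centre line of the post at 30 degrees, 62 mm above the counter, half-way up its free part.
- long_bolt: the long bolt: bare steel hex bolt standing upright on its head, 68 mm tall, by far the tallest sample; head 41 mm across corners and 15 mm high, shank 22 mm thick. Loose in one of the compartments, 85 mm from the tray's axis. Origin at the centre of its underside (head face), z up.
- short_bolt: sample: steel hex bolt standing on an equal head, only 36 mm tall. Loose in a compartment, 85 mm from the axis. Origin at the centre of its underside, z up.
- cap_nut: sample: domed steel hex cap nut, 42 mm across corners, 31 mm tall. Loose in a compartment, 85 mm from the axis. Origin at the centre of its underside, z up.
- washer: sample: flat thick steel washer, 50 mm across, 26 mm hole, 8 mm high. Loose in a compartment, 85 mm from the axis. Origin at the centre of its underside, z up.
- collar: sample: steel shaft collar (short tube), 40 mm across, 22 mm bore, 26 mm tall. Loose in a compartment, 85 mm from the axis. Origin at the centre of its underside, z up.
- jar: bystander: jar with a steel cap, 60 mm across, 75 mm tall, standing loose on the counter left of the tray. Origin at the centre of its underside.
- wrench: bystander: steel wrench 170 mm long lying loose on the counter right of the tray, about along x. Origin near its middle, at its underside.
Not all that is in view belongs to the job. What is shaped like the long_bolt but blue is not meant. Leave any red look-alike of the short_bolt alone.

How it is judged:
At the end, for the whole second after the job is handed in: The long bolt stands on the front side of the axis, within 14 mm to either side of the line from the axis to the nose's point; the tray is at rest (under 0.05 rad/s) and all five samples stand upright (within 0.15 rad) on the tray's floor (y of long_bolt in the frame of base between -0.014 and 0.014 m and x of long_bolt in the frame of base below -0.05 m and angular speed of tray below 0.05 rad/s and height (world z) of long_bolt between 0.018 and 0.032 m and angle between each of long_bolt, short_bolt, cap_nut, washer, collar's own z axis and vertical below 0.15 rad and height (world z) of short_bolt between 0.018 and 0.032 m and height (world z) of cap_nut between 0.018 and 0.032 m and height (world z) of washer between 0.018 and 0.032 m and height (world z) of collar between 0.018 and 0.032 m); the robot touches nothing.
It fails at once if a sample piece is lifted out of the tray or tipped over (height (world z) of any of long_bolt, short_bolt, cap_nut, washer, collar above 0.045 m or angle between any of long_bolt, short_bolt, cap_nut, washer, collar's own z axis and vertical above 0.4 rad).
It fails at once if the robot touches a sample piece (over 1 N) (contact force between any of the fingers, the arm and long_bolt above 1 N or contact force between any of the fingers, the arm and short_bolt above 1 N or contact force between any of the fingers, the arm and cap_nut above 1 N or contact force between any of the fingers, the arm and washer above 1 N or contact force between any of the fingers, the arm and collar above 1 N).
It fails at once if the tray is gripped or pushed roughly (over 18 N) (contact force between any of the fingers, the arm and tray above 18 N).
It fails at once if the tray is flung round (faster than 2 rad/s) (angular speed of tray above 2 rad/s).
It fails at once if the jar or the wrench is moved by more than 20 mm (distance of any of jar, wrench from where it was at the start of the episode above 0.02 m).
It also fails if it takes over 72 s, if anything falls off the work surface, if the arm or the gripper's body presses on something with over 40 N, if the wrist force passes 120 N, or if a joint passes its speed limit or range.

### The arm

A 6-joint arm with a two-finger parallel gripper is mounted at the origin on the work surface. World frame = base frame: x ahead of the robot, y to its left, z up, the work surface at z = 0. Lengths are in m, angles in rad, forces in N, time in s.
With the tool pointing down it reaches from about 0.35 to 0.875 m from the base axis. Payload 4.2 kg.
Tool frame: the origin (TCP) lies at the very end of the fingers, on their centre line; the grasp point (between the pads) lies 19 mm behind it; z points along the fingers, y is the direction in which the jaws open and shut (so a half turn about z gives the same grasp; the last joint's range is limited). The gripper opens to 87 mm and grips with 3 to 60 N. Pads are 19 mm wide; open, the fingers measure 117 mm over their backs; the gripper's body (75 mm by 190 mm) begins 51 mm behind the grasp point.
Start: joints at [-0.978, 0.385, 0.008, 0, -1.194, -0.259], TCP at [0.205, -0.59, 0.194] pointing down, gripper open.
Joint ranges: [-3.14, 3.14], [-1.21, 2.06], [-1.07, 1.41], [-3.16, 2.05], [-2.99, -0.16], [-3.1, 3.1]. Speed limits (rad/s): [2.79, 2.79, 3.14, 3.14, 3.14, 3.14].

### API

Orientations are given as a unit quaternion [w, x, y, z].
In Python, from workcell import arm gives the robot as it stands.
- The arm moves only by the tool servo_tool, never from a script. Its argument "commands" is a list of rows, each a list of 5 numbers: the closure in counts, from 0 (fully open) to 255 (shut), then the shift along the world's x, y, z in mm, then the turn about the world's z in degrees. A call has 1 to 10 rows; each row is the pose to reach, as a shift and turn from the pose commanded when the call began; what a row does not reach only later rows make up. A row lasts 1/10 s, in which the tool goes at most 50 mm and 8.59 degrees, less where a joint would pass 70% of its speed; a pose out of reach is approached as far as the arm can. A call with a gripper value outside its range is refused whole. The fingers move at their own pace and stop on an object; the grip force is fixed at half the most. Time passes only in rows, so rows that repeat a pose let the fingers close. It gives the time, the measured TCP pose, the force and the opening at its end, in the units of the state.
- arm.get_state(): the state, without advancing time (a new reading comes with each control period).
- arm.read_camera(name): name is "side" or "top"; returns the picture (400x640x3 uint8, red, green, blue); there is no depth.
- arm.calibration(name): a dict with "intrinsics" (3x3 intrinsics, pixels), "D" ([k1, k2, p1, p2, k3] as OpenCV has them; the pictures are not rectified), "xyz" and "attitude" of the camera in the world. Camera axes: x right, y up, looking along -z (the intrinsics and any distortion apply to the point x, -y, -z); pixel columns grow to the right and rows downward; lengths in m; the calibration is good to about 2 mm. A picture is of the moment at which its call begins. calibration takes no time and is no camera call.
- arm.hand_in(): hands the job in, once; it reports no verdict.
The state is a dict: "time_s": time; "joint_pos": joint angles; "qd": joint speeds; "effort": joint torques, N m; "tool_pos": TCP position; "eef_rot": TCP orientation; "wrist_force": force on the tool from outside, world axes, zero at the start; "wrist_torque": the same for the moment, N m; "grip_width": finger opening in m.
Only numpy, scipy, OpenCV 4.12 (cv2) and the standard library are available. Lean on these libraries where they do the work, as an engineer would, in place of code of your own. Each camera call takes 0.05 s, during which the arm holds its last target. There are 200 camera calls.

## Working session

There is one attempt and no reset: what is moved stays moved. The work goes in short steps, Python scripts to look and compute and a tool call to move; the robot and the scene stay as the last step left them, time stands still between calls to the robot, and variables do not carry over. Pictures are saved under pics/ and viewed, about 8 in all and at most 12, crops included, and the job is handed in when it is done.

Besides the shell and the picture viewer there is one more tool, called after "Call:" as name(argument=value, ...), one argument or row to a line, values as JSON. servo_tool: Moves the arm, as the interface text tells. Its arguments: {"type":"object","properties":{"commands":{"type":"array","items":{"type":"array","items":{"type":"number"}}}},"required":["commands"]}

```bash
mkdir -p pics; cat > h.py <<'E'
import numpy as np, cv2
from scipy.spatial.transform import Rotation as R
from workcell import arm
def cam(n):
    c=arm.calibration(n); q=np.array(c["attitude"],float)
    r=q if q.shape==(3,3) else R.from_quat(q,scalar_first=True).as_matrix()
    r=r@np.diag([1,-1,-1]); return np.array(c["intrinsics"],float),np.array(c["D"],float),np.array(c["xyz"],float),r
def px2w(n,uv,z):
    K,D,p,r=cam(n); u=cv2.undistortPoints(np.array(uv,float).reshape(-1,1,2),K,D).reshape(-1,2)
    d=np.c_[u,np.ones(len(u))]@r.T; return p+d*((z-p[2])/d[:,2])[:,None]
def w2px(n,P):
    K,D,p,r=cam(n); return cv2.projectPoints(np.array(P,float).reshape(-1,1,3),cv2.Rodrigues(r.T)[0],-r.T@p,K,D)[0].reshape(-1,2)
def snap(n,f,crop=None,s=1):
    im=arm.read_camera(n)[:,:,::-1]
    if crop: a,b,c,d=crop; im=im[b:d,a:c]
    cv2.imwrite("pics/"+f,cv2.resize(np.ascontiguousarray(im),None,fx=s,fy=s,interpolation=cv2.INTER_CUBIC))
E
python3 -c "
from h import *
for n in('top','side'): snap(n,n+'1.png'); print(arm.calibration(n))
print(arm.get_state())"
```

```text
{'intrinsics': array([[497.24859333,   0.        , 326.66274703],
       [  0.        , 497.24859333, 203.19966436],
       [  0.        ,   0.        ,   1.        ]]), 'D': array([-0.01488419,  0.        ,  0.        ,  0.        ,  0.        ]), 'xyz': array([0.37968586, 0.03248229, 1.14064308]), 'attitude': array([-0.66930493, -0.07774678,  0.08200987,  0.73434374])}
{'intrinsics': array([[416.09141551,   0.        , 326.32532762],
       [  0.        , 416.09141551, 198.82762943],
       [  0.        ,   0.        ,   1.        ]]), 'D': array([-0.09643694,  0.        ,  0.        ,  0.        ,  0.        ]), 'xyz': array([0.44165974, 0.60450264, 0.74589138]), 'attitude': array([-0.12771353, -0.04751476,  0.3639571 ,  0.92139396])}
{'time_s': 0.1, 'joint_pos': array([-9.78414718e-01,  3.85473330e-01,  6.74990926e-03, -4.17727377e-04,
       -1.19396329e+00, -2.58617694e-01]), 'qd': array([-0.00116993, -0.00109694,  0.00273559,  0.00184479, -0.00077706,
       -0.00020497]), 'effort': array([-3.01965592e-04, -3.91689420e+01,  1.87936914e+01,  4.23193395e+00,
        1.34832578e-02, -7.55655174e-05]), 'tool_pos': array([ 0.20457871, -0.5899489 ,  0.19317048]), 'eef_rot': array([-2.13327059e-04, -1.66032388e-01,  9.86119828e-01,  9.41046160e-04]), 'wrist_force': array([-0.82054327,  0.06378409,  0.16576797]), 'wrist_torque': array([-0.02185428, -0.05387998,  0.00867402]), 'grip_width': 0.08705055767578856}
```

View pics/top1.png

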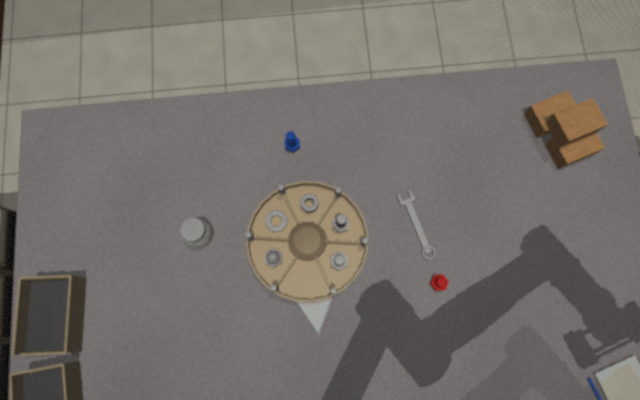

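View pics/side1.png

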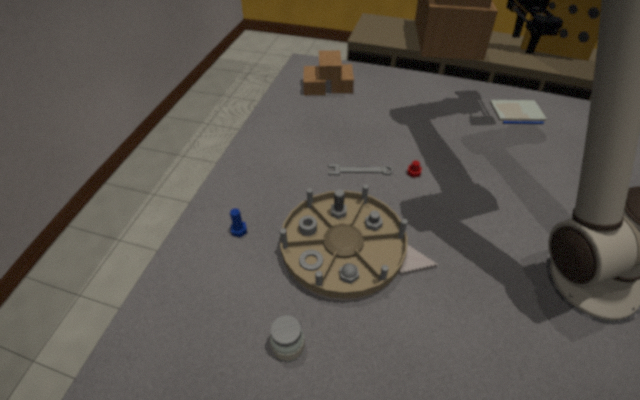

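Top view: long bolt at about (340,221), short bolt (339,261), cap nut (273,257), washer (276,221), collar (309,203), nose point about (319,334). Possible mix-ups are the blue bolt (292,142), the short bolt (339,261) and the red bolt (440,283). The steel one at (340,221) fits the description. I'll check it in a close crop.

```bash
python3 -c "
from h import *
snap('top','c1.png',(235,170,385,345),3.4)"
```

```text
(no output)
```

View pics/c1.png

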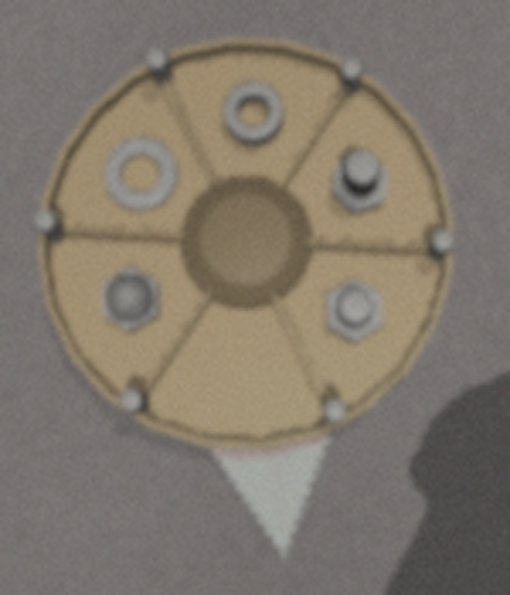

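The crop shows the steel long bolt, with a tall shank, at crop (362,165). The post tops are at (157,60), (351,68), (442,239), (336,409), (134,398) and (46,220), and the nose tip is at (284,558).

```bash
python3 -c "
from h import *
f=lambda l:np.array(l)/3.4+[235,170]-.35
P=px2w('top',f([(157,60),(351,68),(442,239),(336,409),(134,398),(46,220)]),.08)
c=P.mean(0);print('c',c);d=P-c;print(np.round(P,3),np.hypot(d[:,0],d[:,1]),np.degrees(np.arctan2(d[:,1],d[:,0])))
for n,p,z in(('nose',(284,560),.012),('lb',(362,163),.092),('sb',(353,302),.060),('jar',None,.075)):
  q=px2w('top',[(193,230)] if p is None else f([p]),z)[0];e=q-c;print(n,q,np.hypot(e[0],e[1]),np.degrees(np.arctan2(e[1],e[0])))
print(px2w('top',[(405,198),(430,255)],.005))
"
```

```text
c [0.55252809 0.06486983 0.08      ]
[[ 0.669  0.112  0.08 ]
 [ 0.652 -0.013  0.08 ]
 [ 0.535 -0.059  0.08 ]
 [ 0.436  0.018  0.08 ]
 [ 0.454  0.142  0.08 ]
 [ 0.57   0.19   0.08 ]] [0.1254011  0.12591337 0.12536194 0.12618298 0.12517537 0.12622898] [  22.09820493  -38.06840779  -98.01011169 -158.00910475  142.09502004
   81.83810747]
nose [0.34622227 0.05929487 0.012     ] 0.20638113404044658 -178.45208622273174
lb [ 0.58619892 -0.01316292  0.092     ] 0.08498726255799664 -66.65999233943629
sb [5.02836997e-01 9.52006367e-05 6.00000000e-02] 0.0816391899740848 -127.49319267567998
jar [0.59204158 0.30984915 0.075     ] 0.24814548498827077 80.83749530391832
[[ 0.63606748 -0.17093833  0.005     ]
 [ 0.49757259 -0.2108747   0.005     ]]
```

Turn needed: about 112° clockwise, taking the bolt from -66.7° to -178.5°. I'll push the post at -38° from its +angle side with closed fingers, travelling there high first.

Call:
servo_tool(
  commands=[
    [255,10,15,0,2],
    [255,35,48,0,8],
    [255,60,80,0,14],
    [255,85,112,0,20],
    [255,110,144,0,26],
    [255,136,177,0,32],
    [255,162,210,0,38],
    [255,188,243,0,44],
    [255,214,277,0,51],
    [255,240,310,0,51],
  ],
)

```text
time_s: 1.15
tool_pos: [0.4454, -0.2781, 0.1943]
eef_rot: [0.0, -0.576, 0.817, 0.0]
wrist_force: [0.7, -0.9, 0.4]
grip_width: 0.0152
```

Call:
servo_tool(
  commands=[
    [255,26,34,0,0],
    [255,52,68,0,0],
    [255,78,101,0,0],
    [255,104,135,0,0],
    [255,130,168,0,0],
    [255,156,202,0,0],
    [255,182,236,0,0],
    [255,208,270,0,0],
    [255,222,288,0,0],
    [255,228,296,0,0],
  ],
)

```text
time_s: 2.15
tool_pos: [0.6731, 0.0183, 0.1932]
eef_rot: [-0.0, -0.576, 0.818, 0.0]
wrist_force: [-0.2, -0.1, -0.1]
grip_width: 0.0004
```

Call:
servo_tool(
  commands=[
    [255,0,0,-20,0],
    [255,0,0,-45,0],
    [255,0,0,-45,0],
  ],
)

```text
time_s: 2.45
tool_pos: [0.6693, 0.0151, 0.1452]
eef_rot: [-0.004, -0.574, 0.819, 0.002]
wrist_force: [-1.0, -0.4, 0.2]
grip_width: 0.0008
```

```bash
python3 -c "
from h import *
snap('side','s2.png',(240,130,460,330),3.3)
s=arm.get_state();print(s['tool_pos'],s['eef_rot'],s['grip_width'],s['wrist_force'])"
```

```text
[0.67095832 0.01491646 0.14764741] [-0.00212283 -0.57439717  0.81857354  0.0008666 ] 0.0008281757245095585 [ 0.89596802 -1.1875893   0.97646172]
```

View pics/s2.png

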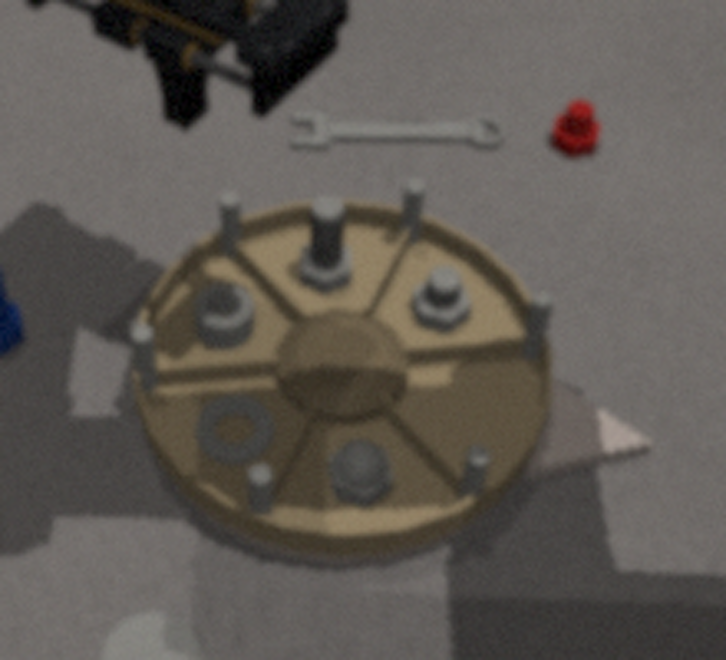

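The long bolt, standing in its compartment, is at crop (325,240). The closed fingertips are at crop (185,120), ahead of the post at crop (230,215). Next I'll check that projection before descending.

```bash
python3 -c "
from h import *
t=np.array([.671,.015,.1475]);y=R.from_quat([-.0021,-.5744,.8186,.0009],scalar_first=True).as_matrix()[:,1];print(y)
x=np.cross(y,[0,0,-1])
B=[t,t+y*.095+x*.037+[0,0,.07],t+y*.095-x*.037+[0,0,.07],t-y*.095+[0,0,.07],[.652,-.013,.08]]
print((w2px('side',B)-[240,130])*3.3)"
```

```text
[-0.94036014  0.34015837  0.00388578]
[[182.10662164 145.56079728]
 [343.70137446  88.25297145]
 [268.98346972 159.99150456]
 [ 57.82199949   3.48715613]
 [226.72135928 195.72652175]]
```

The tip looks about 6 px higher than projected, so I'll descend part way and look closely.

Call:
servo_tool(
  commands=[
    [255,0,0,-15,0],
    [255,0,0,-30,0],
    [255,0,0,-44,0],
    [255,0,0,-50,0],
    [255,0,0,-50,0],
    [255,0,0,-50,0],
  ],
)

```text
time_s: 3.1
tool_pos: [0.6734, 0.0154, 0.1]
eef_rot: [0.001, -0.575, 0.818, -0.0]
wrist_force: [0.1, -0.4, 0.2]
grip_width: 0.0004
```

```bash
python3 -c "
from h import *
snap('side','s3.png',(270,130,370,230),6)
s=arm.get_state();t=s['tool_pos'];print(t,s['wrist_force'])
print((w2px('side',[t,t+[0,0,.02],[.652,-.013,.08]])-[270,130])*6)"
```

```text
[0.67348814 0.01552182 0.10022152] [-0.04917761 -0.28628047  0.76442159]
[[150.50310434 359.30372391]
 [147.73894236 320.00609657]
 [232.22065324 355.86640319]]
```

View pics/s3.png

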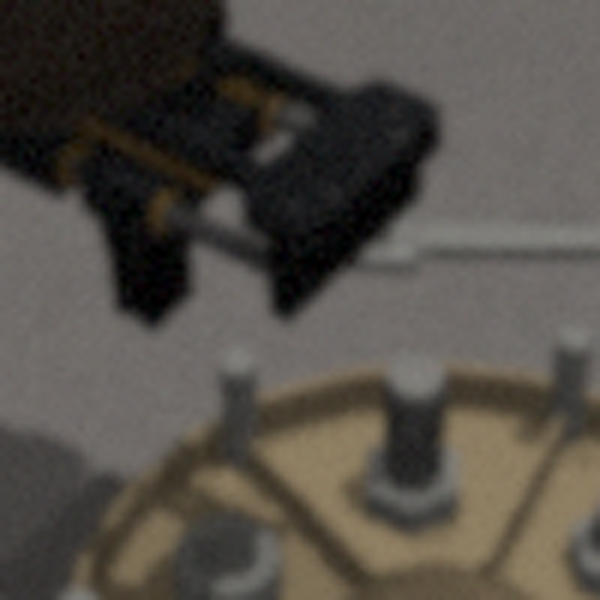

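The side view shows the tip about 17 mm above its reported height, or else farther from the camera. A reported z of 0.056 is safe in either case. I'll go there and let contact with the post tell.

Call:
servo_tool(
  commands=[
    [255,0,0,-10,0],
    [255,0,0,-20,0],
    [255,0,0,-30,0],
    [255,0,0,-38,0],
    [255,0,0,-42,0],
    [255,0,0,-42,0],
    [255,0,0,-42,0],
  ],
)

```text
time_s: 3.85
tool_pos: [0.6731, 0.0156, 0.0573]
eef_rot: [0.0, -0.575, 0.818, -0.0]
wrist_force: [-0.8, 0.1, 1.1]
grip_width: 0.0008
```

```bash
python3 -c "
from h import *
snap('side','s4.png',(270,130,370,230),6)
s=arm.get_state();t=s['tool_pos'];print(t,s['wrist_force'])
print((w2px('side',[t,t+[0,0,.02],[.652,-.013,.08]])-[270,130])*6)"
```

```text
[0.67318697 0.01554782 0.05758912] [-0.21582471  0.10489206  0.27245996]
[[156.87731216 439.19568517]
 [154.28983935 402.48811005]
 [232.22065324 355.86640319]]
```

View pics/s4.png

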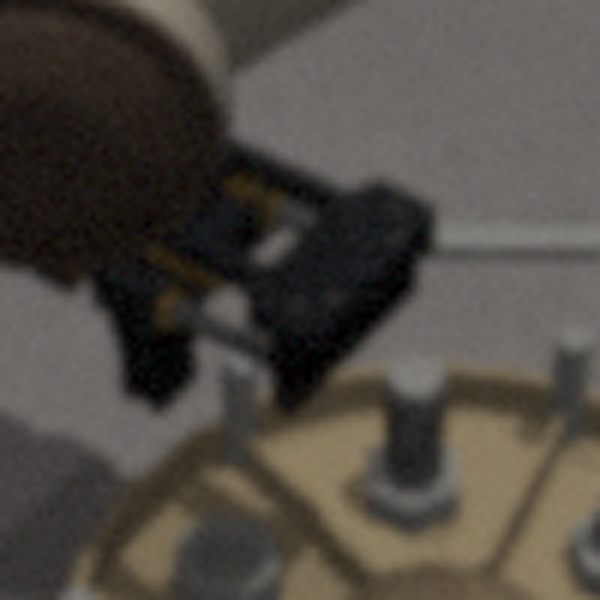

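```bash
cat > arc.py <<'E'
import numpy as np,sys
# arc rows: start phi, list of phi offsets (deg), z shift
def rows(p0,offs,r=130,z=0):
    f=lambda p:r*np.array([np.cos(np.radians(p)),np.sin(np.radians(p))])
    return [[255,*[float(v) for v in np.round(f(p0+o)-f(p0),0)],z,o] for o in offs]
E
python3 -c "
from arc import *
print([[255,0,0,-3,0],[255,0,0,-6,0]]+rows(-22.3,[-1,-2,-4,-6,-8,-10,-12,-14],z=-6))
p=-36.3
for k in range(3): print(p,rows(p,[-2.5*i for i in range(1,11)])); p-=25"
```

```text
[[255, 0, 0, -3, 0], [255, 0, 0, -6, 0], [255, -1.0, -2.0, -6, -1], [255, -2.0, -4.0, -6, -2], [255, -4.0, -8.0, -6, -4], [255, -6.0, -12.0, -6, -6], [255, -8.0, -16.0, -6, -8], [255, -10.0, -20.0, -6, -10], [255, -13.0, -24.0, -6, -12], [255, -16.0, -28.0, -6, -14]]
-36.3 [[255, -3.0, -4.0, 0, -2.5], [255, -7.0, -9.0, 0, -5.0], [255, -11.0, -13.0, 0, -7.5], [255, -15.0, -17.0, 0, -10.0], [255, -19.0, -21.0, 0, -12.5], [255, -23.0, -24.0, 0, -15.0], [255, -28.0, -28.0, 0, -17.5], [255, -33.0, -31.0, 0, -20.0], [255, -37.0, -34.0, 0, -22.5], [255, -42.0, -37.0, 0, -25.0]]
-61.3 [[255, -5.0, -3.0, 0, -2.5], [255, -10.0, -5.0, 0, -5.0], [255, -15.0, -7.0, 0, -7.5], [255, -21.0, -9.0, 0, -10.0], [255, -26.0, -11.0, 0, -12.5], [255, -32.0, -12.0, 0, -15.0], [255, -37.0, -13.0, 0, -17.5], [255, -43.0, -14.0, 0, -20.0], [255, -48.0, -15.0, 0, -22.5], [255, -54.0, -16.0, 0, -25.0]]
-86.3 [[255, -6.0, -0.0, 0, -2.5], [255, -11.0, -0.0, 0, -5.0], [255, -17.0, 0.0, 0, -7.5], [255, -23.0, 1.0, 0, -10.0], [255, -28.0, 1.0, 0, -12.5], [255, -34.0, 2.0, 0, -15.0], [255, -39.0, 3.0, 0, -17.5], [255, -45.0, 5.0, 0, -20.0], [255, -50.0, 7.0, 0, -22.5], [255, -56.0, 9.0, 0, -25.0]]
```

Call:
servo_tool(
  commands=[
    [255,0,0,-3,0],
    [255,0,0,-6,0],
    [255,-1,-2,-6,-1],
    [255,-2,-4,-6,-2],
    [255,-4,-8,-6,-4],
    [255,-6,-12,-6,-6],
    [255,-8,-16,-6,-8],
    [255,-10,-20,-6,-10],
    [255,-13,-24,-6,-12],
    [255,-16,-28,-6,-14],
  ],
)

```text
time_s: 4.9
tool_pos: [0.6574, -0.0128, 0.0518]
eef_rot: [0.001, -0.469, 0.883, -0.0]
wrist_force: [0.3, -0.0, 2.8]
grip_width: 0.0007
```

```bash
python3 -c "
from h import *
snap('side','s5.png',(260,130,420,270),5)
s=arm.get_state();t=s['tool_pos'];print(t,s['wrist_force'])
print((w2px('side',[t,[.652,-.013,.08]])-[260,130])*5)"
```

```text
[ 0.65646622 -0.01358454  0.05172648] [-0.7401832  -1.73637076  2.28019221]
[[236.15983129 336.93180933]
 [243.51721103 296.55533599]]
```

View pics/s5.png

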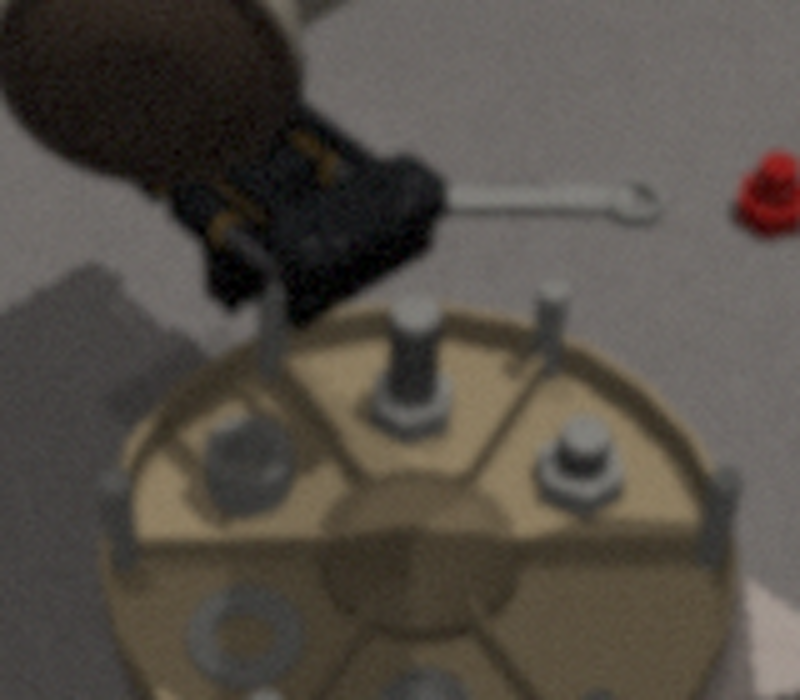

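The tray has turned: the post top moved from crop (243,297) to about (272,275), with the finger behind it. I'll check the geometry in numbers, then carry on.

```bash
python3 -c "
from h import *
c=np.array([.5525,.065])
f=lambda l:np.array(l)/5+[260,130]-.3
for n,p,z in(('post',(271,276),.08),('next',(554,287),.08),('lb',(415,305),.092)):
  e=px2w('side',f([p]),z)[0][:2]-c;print(n,np.hypot(*e),np.degrees(np.arctan2(e[1],e[0])))
for z in(.05,.07):
  e=px2w('side',f([(235,308)]),z)[0][:2]-c;print(np.hypot(*e),np.degrees(np.arctan2(e[1],e[0])))
e=np.array([.6565,-.0136])-c;print(np.hypot(*e),np.degrees(np.arctan2(e[1],e[0])))
"
```

```text
post 0.13217535074378348 -45.672801946680494
next 0.12714453632585532 -104.708084121793
lb 0.08636169673543447 -74.68668095282976
0.14870325161438663 -41.406696973973894
0.13212857809107095 -37.27375732689172
0.1303608837036632 -37.080866116826186
```

Contact is sound: the finger trails the post by 7.9°. Continuing the arc.

Call:
servo_tool(
  commands=[
    [255,-3,-4,0,-2.5],
    [255,-7,-9,0,-5],
    [255,-11,-13,0,-7.5],
    [255,-15,-17,0,-10],
    [255,-19,-21,0,-12.5],
    [255,-23,-24,0,-15],
    [255,-28,-28,0,-17.5],
    [255,-33,-31,0,-20],
    [255,-37,-34,0,-22.5],
    [255,-42,-37,0,-25],
  ],
)

```text
time_s: 5.95
tool_pos: [0.615, -0.0493, 0.0517]
eef_rot: [0.001, -0.267, 0.964, 0.0]
wrist_force: [0.1, 2.3, 3.2]
grip_width: 0.0007
```

Call:
servo_tool(
  commands=[
    [255,-5,-3,0,-2.5],
    [255,-10,-5,0,-5],
    [255,-15,-7,0,-7.5],
    [255,-21,-9,0,-10],
    [255,-26,-11,0,-12.5],
    [255,-32,-12,0,-15],
    [255,-37,-13,0,-17.5],
    [255,-43,-14,0,-20],
    [255,-48,-15,0,-22.5],
    [255,-54,-16,0,-25],
  ],
)

```text
time_s: 6.95
tool_pos: [0.5615, -0.0654, 0.0518]
eef_rot: [0.001, -0.052, 0.999, 0.0]
wrist_force: [0.8, 3.0, 3.4]
grip_width: 0.0006
```

Call:
servo_tool(
  commands=[
    [255,-6,0,0,-2.5],
    [255,-11,0,0,-5],
    [255,-17,0,0,-7.5],
    [255,-23,1,0,-10],
    [255,-28,1,0,-12.5],
    [255,-34,2,0,-15],
    [255,-39,3,0,-17.5],
    [255,-45,5,0,-20],
    [255,-50,7,0,-22.5],
    [255,-56,9,0,-25],
  ],
)

```text
time_s: 7.95
tool_pos: [0.5049, -0.0569, 0.0517]
eef_rot: [0.0, 0.165, 0.986, -0.0]
wrist_force: [-0.2, -0.8, 3.3]
grip_width: 0.0007
```

```bash
python3 -c "
from h import *
snap('side','s6.png',(260,130,460,300),4)
s=arm.get_state();t=s['tool_pos'];print(t,s['wrist_force'])
e=t[:2]-[.5525,.065];print(np.hypot(*e),np.degrees(np.arctan2(e[1],e[0])))"
```

```text
[ 0.50365121 -0.05654319  0.05154826] [-1.40693409  1.74606498  4.26926666]
0.13099218305669286 -111.89543202219389
```

View pics/s6.png

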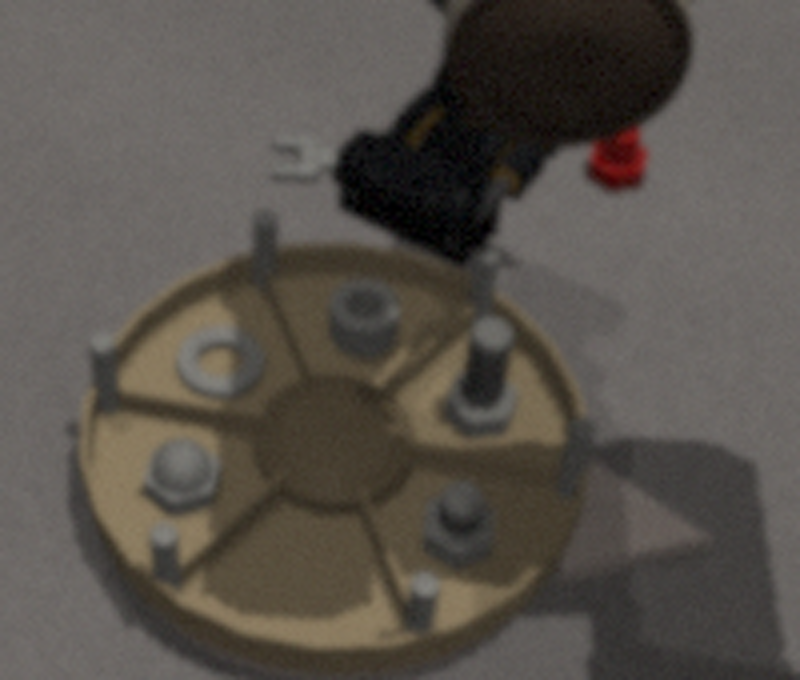

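The post at crop (483,262) is being pushed, and the long bolt (490,330) and the other samples are upright. Measuring what is left.

```bash
python3 -c "
from h import *
from arc import rows
c=np.array([.5525,.065])
f=lambda l:np.array(l)/4+[260,130]-.4
for n,p,z in(('p',(264,217),.08),('p',(105,342),.08),('p',(164,531),.08),('p',(425,580),.08),('lb',(491,328),.092),('nose',(711,536),.012)):
  e=px2w('side',f([p]),z)[0][:2]-c;print(n,np.hypot(*e),np.degrees(np.arctan2(e[1],e[0])))
print(rows(-111.3,[-2.5,-5,-7.5,-10,-12.5,-15,-17.5,-20,-22,-24]))
print(rows(-135.3,[-1,-2,-3,-4,-5,-6]))
"
```

```text
p 0.12506167464658896 -57.1531790601804
p 0.12353401242767226 3.754144432865872
p 0.12672756624736894 63.70783841116246
p 0.1276720623406343 123.44078248856665
lb 0.08604261492467931 -146.94375213998765
nose 0.20775468280795545 -178.5424544115602
[[255, -5.0, 2.0, 0, -2.5], [255, -10.0, 5.0, 0, -5], [255, -15.0, 7.0, 0, -7.5], [255, -20.0, 10.0, 0, -10], [255, -25.0, 13.0, 0, -12.5], [255, -30.0, 16.0, 0, -15], [255, -34.0, 20.0, 0, -17.5], [255, -39.0, 23.0, 0, -20], [255, -42.0, 27.0, 0, -22], [255, -45.0, 30.0, 0, -24]]
[[255, -2.0, 2.0, 0, -1], [255, -3.0, 3.0, 0, -2], [255, -5.0, 5.0, 0, -3], [255, -6.0, 7.0, 0, -4], [255, -8.0, 8.0, 0, -5], [255, -9.0, 10.0, 0, -6]]
```

Call:
servo_tool(
  commands=[
    [255,-5,2,0,-2.5],
    [255,-10,5,0,-5],
    [255,-15,7,0,-7.5],
    [255,-20,10,0,-10],
    [255,-25,13,0,-12.5],
    [255,-30,16,0,-15],
    [255,-34,20,0,-17.5],
    [255,-39,23,0,-20],
    [255,-42,27,0,-22],
    [255,-45,30,0,-24],
  ],
)

```text
time_s: 9.0
tool_pos: [0.4591, -0.0271, 0.0516]
eef_rot: [-0.0, 0.366, 0.931, -0.001]
wrist_force: [0.3, -2.7, 5.9]
grip_width: 0.0005
```

```bash
python3 -c "
from h import *
snap('side','s7.png',(260,130,460,300),4)
s=arm.get_state();t=s['tool_pos'];print(t,s['wrist_force'])
e=t[:2]-[.5525,.065];print(np.hypot(*e),np.degrees(np.arctan2(e[1],e[0])))"
```

```text
[ 0.45859517 -0.02677825  0.05149285] [-2.21011606  0.93067749  5.62294707]
0.13130637981350654 -135.65616450697195
```

View pics/s7.png

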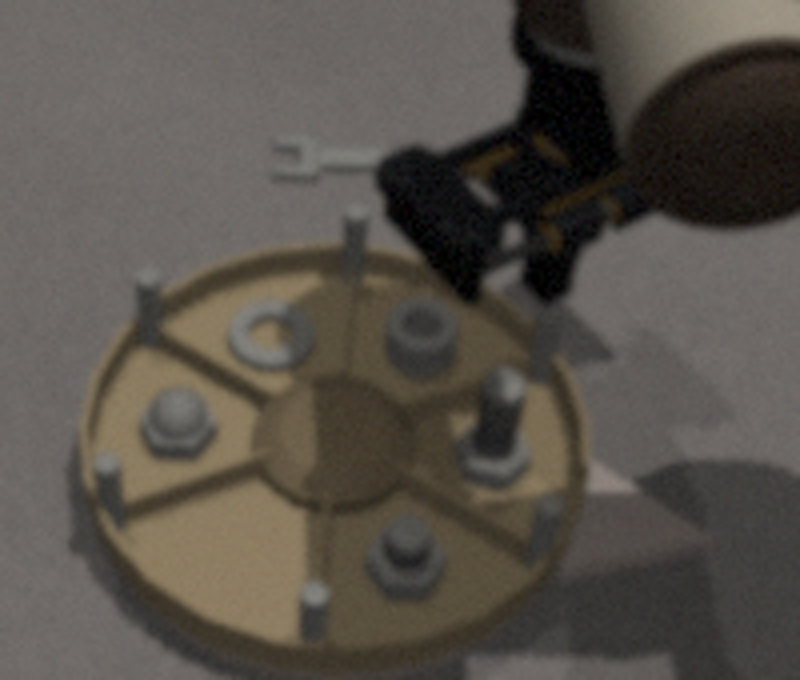

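```bash
python3 -c "
from h import *
c=np.array([.5525,.065])
f=lambda l:np.array(l)/4+[260,130]-.4
for n,p,z in(('p',(355,214),.08),('p',(149,277),.08),('p',(107,464),.08),('p',(315,590),.08),('p',(548,502),.08),('lb',(507,382),.092)):
  e=px2w('side',f([p]),z)[0][:2]-c;print(n,np.hypot(*e),np.degrees(np.arctan2(e[1],e[0])))
for a in range(-146,-128,2):
  print(a,((w2px('side',[[*(c+.127*np.array([np.cos(np.radians(a)),np.sin(np.radians(a))])),.08]])[0]-[260,130])*4).round())
"
```

```text
p 0.12307319782940784 -81.22161766148216
p 0.12347929215278855 -20.358934089267528
p 0.12693470191131004 41.07135439954339
p 0.12776495744391883 99.89535500486247
p 0.1277789109082484 158.6758959557092
lb 0.08763168742703721 -171.47037218585018
-146 [556. 321.]
-144 [552. 316.]
-142 [549. 310.]
-140 [544. 304.]
-138 [540. 299.]
-136 [536. 293.]
-134 [531. 288.]
-132 [526. 283.]
-130 [521. 278.]
```

The bolt is at about -171°, so about 7.5° remains. I'll finish slowly, back off the post the other way, then lift and retreat.

Call:
servo_tool(
  commands=[
    [255,-2,2,0,-1],
    [255,-3,3,0,-2],
    [255,-5,5,0,-3],
    [255,-6,7,0,-4],
    [255,-8,8,0,-5],
    [255,-9,10,0,-6],
    [255,-10,12,0,-7],
    [255,-11,13,0,-7.5],
    [255,-11,13,0,-7.5],
  ],
)

```text
time_s: 9.95
tool_pos: [0.4476, -0.0143, 0.0515]
eef_rot: [-0.001, 0.425, 0.905, -0.001]
wrist_force: [-2.3, -0.5, 6.4]
grip_width: 0.0004
```

Call:
servo_tool(
  commands=[
    [255,2,-3,0,0],
    [255,6,-8,0,0],
    [255,10,-14,0,0],
    [255,10,-14,10,0],
    [255,10,-14,30,0],
    [255,10,-14,60,0],
    [255,10,-14,100,0],
    [255,10,-14,140,0],
  ],
)

```text
time_s: 10.75
tool_pos: [0.4576, -0.0276, 0.1925]
eef_rot: [-0.001, 0.426, 0.905, -0.001]
wrist_force: [1.2, -0.2, 0.4]
grip_width: 0.0005
```

Call:
servo_tool(
  commands=[
    [255,-5,-20,0,0],
    [255,-15,-50,0,0],
    [255,-25,-85,0,0],
    [255,-35,-125,0,0],
    [255,-45,-165,0,0],
    [255,-55,-205,0,0],
    [255,-65,-245,0,0],
    [255,-70,-275,0,0],
    [255,-70,-290,0,0],
    [255,-70,-290,0,0],
  ],
)

```text
time_s: 11.75
tool_pos: [0.3883, -0.3185, 0.1909]
eef_rot: [-0.0, 0.427, 0.904, 0.0]
wrist_force: [0.4, 0.6, -0.4]
grip_width: 0.0002
```

```bash
python3 -c "
from h import *
snap('top','c2.png',(180,170,385,345),3.4)
s=arm.get_state();print(s['time_s'],s['tool_pos'],s['wrist_force'])"
```

```text
11.8 [ 0.38841953 -0.31745388  0.19087029] [0.47636543 0.56371965 0.12641748]
```

View pics/c2.png

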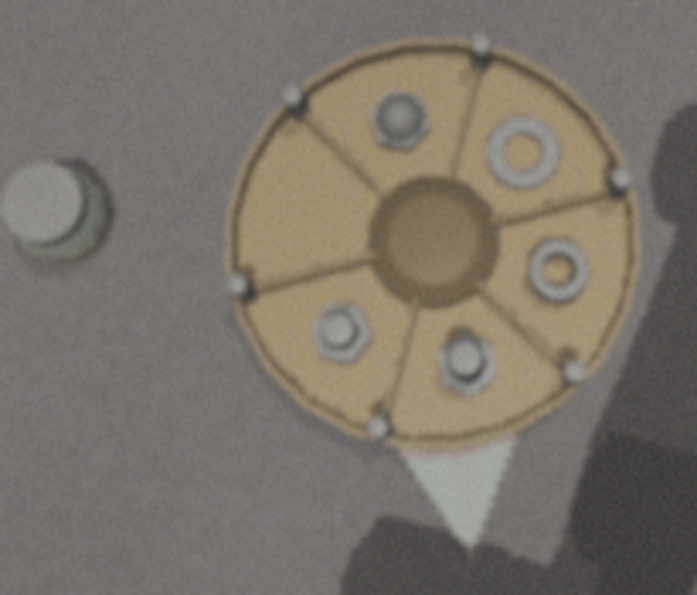

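```bash
python3 -c "
from h import *
c=np.array([.5525,.0649]);f=lambda p:np.array([p])/3.4+[180,170]-.35
n=np.radians(-178.45)
for z,p in((.092,(464,355)),(.039,(467,365))):
  e=px2w('top',f(p),z)[0][:2]-c;print(np.hypot(*e),np.degrees(np.arctan2(e[1],e[0])),'lateral',e[0]*-np.sin(n)+e[1]*np.cos(n))
"
```

```text
0.08272620763402612 -170.2455475577796 lateral 0.011805513658934173
0.08474417821868387 -170.17765031701774 lateral 0.012192877947153343
```

It is still about 8° short, with the bolt 12 mm off the line. I'll measure the posts now and push again.

```bash
python3 -c "
from h import *
c=np.array([.5525,.0649]);f=lambda p:np.array(p)/3.4+[180,170]-.35
P=px2w('top',f([(481,45),(619,180),(573,371),(378,426),(240,285),(293,95)]),.08)[:,:2];print(P.mean(0))
for e in P-c:print(np.hypot(*e),np.degrees(np.arctan2(e[1],e[0])))
print(px2w('top',f([(471,549)]),.012))
"
```

```text
[0.5517249  0.06535954]
0.12531976119162797 -19.718397579410098
0.12373536942179997 -80.26988383237055
0.12573337959373004 -140.20800678375247
0.12656059147851062 160.16587096046337
0.12517733953920973 100.97983407453623
0.12599600319501592 40.3860986353812
[[0.35309837 0.0586854  0.012     ]]
```

The pushed post is back at -140°. Upward force grew during the push, so the tapered tip was riding up the post and dragged the tray back on retreat. I'll re-approach with more gap and go lower, guarded by the force reading.

Call:
servo_tool(
  commands=[
    [255,8,20,0,2],
    [255,18,55,0,5],
    [255,29,90,0,9],
    [255,41,125,0,13],
    [255,52,160,0,17],
    [255,63,195,0,17],
    [255,74,230,0,17],
    [255,84,260,0,17],
    [255,89,275,0,17],
    [255,89,275,0,17],
  ],
)

```text
time_s: 12.8
tool_pos: [0.4779, -0.0401, 0.1912]
eef_rot: [-0.0, 0.285, 0.959, 0.0]
wrist_force: [0.0, 0.1, -0.6]
grip_width: 0.0006
```

Call:
servo_tool(
  commands=[
    [255,0,0,-25,0],
    [255,0,0,-55,0],
    [255,0,0,-85,0],
    [255,0,0,-110,0],
    [255,0,0,-125,0],
    [255,0,0,-133,0],
    [255,0,0,-136,0],
    [255,0,0,-138,0],
    [255,0,0,-138,0],
    [255,0,0,-138,0],
  ],
)

```text
time_s: 13.8
tool_pos: [0.4783, -0.0424, 0.0539]
eef_rot: [0.001, 0.287, 0.958, 0.0]
wrist_force: [0.0, 1.0, -0.3]
grip_width: 0.0006
```

Call:
servo_tool(
  commands=[
    [255,0,0,-1,0],
    [255,0,0,-2,0],
    [255,0,0,-3,0],
    [255,0,0,-4,0],
    [255,0,0,-4,0],
  ],
)

```text
time_s: 14.3
tool_pos: [0.4776, -0.0425, 0.049]
eef_rot: [-0.0, 0.287, 0.958, -0.0]
wrist_force: [0.7, 0.1, -0.5]
grip_width: 0.0005
```

```bash
python3 -c "
from h import *
snap('side','s8.png',(330,150,450,270),6)
s=arm.get_state();t=s['tool_pos'];print(t,s['wrist_force'])
print((w2px('side',[t])-[330,150])*6)"
```

```text
[ 0.47770675 -0.04246695  0.04902383] [ 0.12191676 -0.49568404 -0.61222046]
[[338.21463816 330.38672909]]
```

View pics/s8.png

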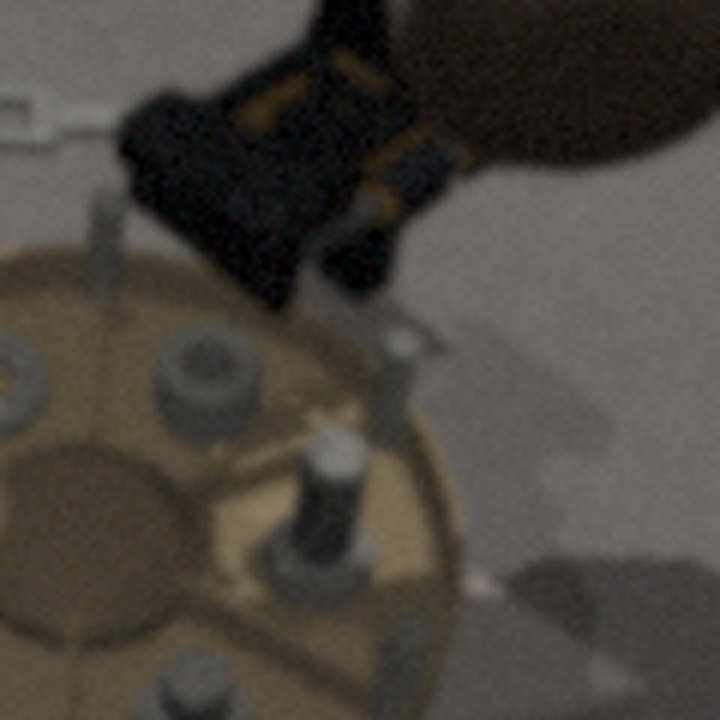

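No rim contact at 0.049, and the tip, seen at crop (350,290), clearly stands above the rim. Lowering in guarded steps.

Call:
servo_tool(
  commands=[
    [255,0,0,-1,0],
    [255,0,0,-2,0],
    [255,0,0,-3,0],
    [255,0,0,-4,0],
    [255,0,0,-4,0],
  ],
)

```text
time_s: 14.85
tool_pos: [0.4776, -0.0425, 0.045]
eef_rot: [-0.0, 0.287, 0.958, -0.0]
wrist_force: [-0.1, -0.0, 0.7]
grip_width: 0.0003
```

Call:
servo_tool(
  commands=[
    [255,0,0,-1,0],
    [255,0,0,-2,0],
    [255,0,0,-3,0],
    [255,0,0,-3,0],
    [255,0,0,-3,0],
  ],
)

```text
time_s: 15.35
tool_pos: [0.4778, -0.0425, 0.0421]
eef_rot: [-0.0, 0.287, 0.958, -0.0]
wrist_force: [0.5, 0.4, 1.1]
grip_width: 0.0008
```

Call:
servo_tool(
  commands=[
    [255,0,0,-1,0],
    [255,0,0,-2,0],
    [255,0,0,-3,0],
    [255,0,0,-3,0],
    [255,0,0,-3,0],
  ],
)

```text
time_s: 15.85
tool_pos: [0.4778, -0.0425, 0.0391]
eef_rot: [-0.0, 0.287, 0.958, -0.0]
wrist_force: [-0.3, -0.5, -0.0]
grip_width: 0.0005
```

The reported z of 0.039 is below the rim top with no contact, so the true tip is near 0.057, well down the post. Now the slow push, 16.3° in all.

```bash
python3 -c "
from arc import *
print(rows(-124.8,[-1.5,-3,-4.5,-6,-7,-8,-9,-10,-11,-12],131));print(rows(-136.8,[-1,-2,-3,-4,-4.3,-4.3],131))"
```

```text
[[255, -3.0, 2.0, 0, -1.5], [255, -6.0, 4.0, 0, -3], [255, -8.0, 6.0, 0, -4.5], [255, -11.0, 8.0, 0, -6], [255, -13.0, 10.0, 0, -7], [255, -14.0, 11.0, 0, -8], [255, -16.0, 13.0, 0, -9], [255, -18.0, 15.0, 0, -10], [255, -19.0, 16.0, 0, -11], [255, -21.0, 18.0, 0, -12]]
[[255, -2.0, 2.0, 0, -1], [255, -3.0, 3.0, 0, -2], [255, -5.0, 5.0, 0, -3], [255, -6.0, 7.0, 0, -4], [255, -6.0, 7.0, 0, -4.3], [255, -6.0, 7.0, 0, -4.3]]
```

Call:
servo_tool(
  commands=[
    [255,-3,2,0,-1.5],
    [255,-6,4,0,-3],
    [255,-8,6,0,-4.5],
    [255,-11,8,0,-6],
    [255,-13,10,0,-7],
    [255,-14,11,0,-8],
    [255,-16,13,0,-9],
    [255,-18,15,0,-10],
    [255,-19,16,0,-11],
    [255,-21,18,0,-12],
  ],
)

```text
time_s: 16.85
tool_pos: [0.4568, -0.0244, 0.0392]
eef_rot: [0.0, 0.386, 0.922, 0.0]
wrist_force: [1.0, -1.0, -0.4]
grip_width: 0.0004
```

Call:
servo_tool(
  commands=[
    [255,-2,2,0,-1],
    [255,-3,3,0,-2],
    [255,-5,5,0,-3],
    [255,-6,7,0,-4],
    [255,-6,7,0,-4.3],
    [255,-6,7,0,-4.3],
  ],
)

```text
time_s: 17.45
tool_pos: [0.4506, -0.0174, 0.0391]
eef_rot: [-0.0, 0.42, 0.907, -0.0]
wrist_force: [0.6, -0.1, 0.4]
grip_width: 0.0004
```

Call:
servo_tool(
  commands=[
    [255,2,-2,0,0],
    [255,5,-6,0,0],
    [255,8,-10,0,0],
    [255,10,-13,5,0],
    [255,10,-13,20,0],
    [255,10,-13,50,0],
    [255,10,-13,90,0],
    [255,10,-13,130,0],
    [255,10,-13,150,0],
    [255,10,-13,150,0],
  ],
)

```text
time_s: 18.45
tool_pos: [0.4631, -0.0304, 0.193]
eef_rot: [0.003, 0.42, 0.907, 0.002]
wrist_force: [-0.1, 0.0, -0.4]
grip_width: 0.0004
```

Call:
servo_tool(
  commands=[
    [255,-5,-20,0,0],
    [255,-15,-50,0,0],
    [255,-25,-85,0,0],
    [255,-35,-125,0,0],
    [255,-45,-165,0,0],
    [255,-55,-205,0,0],
    [255,-65,-245,0,0],
    [255,-70,-275,0,0],
    [255,-70,-290,0,0],
    [255,-70,-290,0,0],
  ],
)

```text
time_s: 19.45
tool_pos: [0.3902, -0.3217, 0.1881]
eef_rot: [-0.001, 0.421, 0.907, 0.0]
wrist_force: [0.6, 0.7, 0.2]
grip_width: 0.0003
```

```bash
python3 -c "
from h import *
snap('top','c3.png',(180,170,385,345),3.4)
s=arm.get_state();print(s['time_s'],s['tool_pos'],s['wrist_force'])"
```

```text
19.5 [ 0.39026845 -0.32066898  0.18816062] [0.27974878 0.37687896 0.11311772]
```

View pics/c3.png

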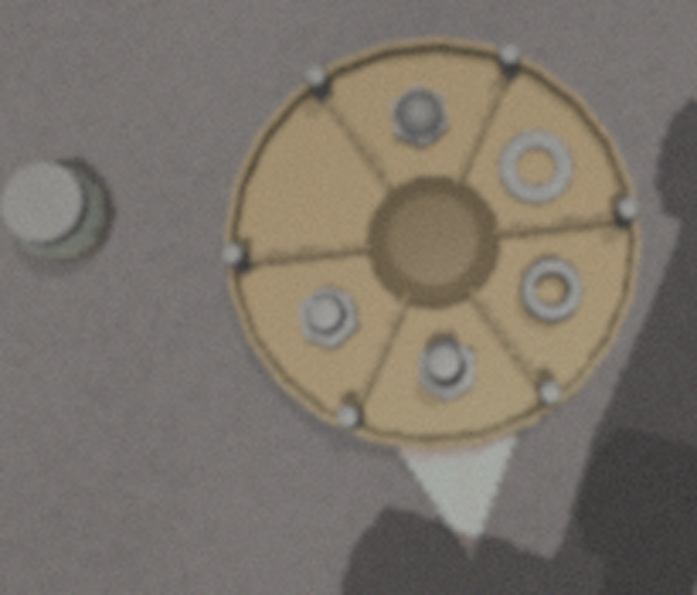

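```bash
python3 -c "
from h import *
f=lambda p:np.array(p)/3.4+[180,170]-.35
P=px2w('top',f([(510,54),(627,208),(550,391),(348,415),(234,254),(317,75)]),.08)[:,:2];print(P.mean(0))
c=np.array([.5522,.0651])
for e in P-c:print(np.degrees(np.arctan2(e[1],e[0])).round(1))
g=lambda e:np.degrees(np.arctan2(e[1],e[0]))
print('nose',g(np.array([.3462,.0593])-c), px2w('top',f([(471,553)]),.012))
n=np.radians(-178.4)
for z,p in((.092,(444,362)),(.039,(448,370))):
  e=px2w('top',f(p),z)[0][:2]-c;print(g(e),'lateral',e[0]*-np.sin(n)+e[1]*np.cos(n))
# hub centre and nose edges as cross-check
print('hub',px2w('top',f([(433,241)]),.044), 'nose edges',px2w('top',f([(405,452),(515,440)]),.012))
"
```

```text
[0.55223601 0.06509699]
-28.8
-88.7
-148.7
151.2
91.6
31.0
nose -178.3872439246844 [[0.35059584 0.05890721 0.012     ]]
-178.9321027698518 lateral -0.0007836121673926914
-178.5599099963724 lateral -0.00023804930643145806
hub [[0.55090675 0.06545738 0.044     ]] nose edges [[0.41852171 0.0963228  0.012     ]
 [0.4195915  0.02380176 0.012     ]]
```

```bash
python3 -c "
from h import *
print(arm.hand_in())"
```

```text
the job is handed in; nothing more can be done
None
```

I turned the tray clockwise about 111° by one finger post, using closed fingertips, then lifted the hand clear and handed the job in at about 19.5 s.

**Final position:** in the last top picture the long bolt stands at about -178.7°, and the nose is at -178.4°. That puts it less than 1 mm off the line, against the 14 mm allowed.

**Other checks:**
- All five samples look upright in their compartments.
- The jar is at the same spot in the last two top pictures, and the wrench was never approached. I did not measure either one again at the end.
- The wrist force read near zero with the hand about 0.4 m from the tray axis.
- I did not measure the tray's speed directly. It had not been pushed for about 2 s before the last picture.

**What disagreed:**
- **First push:** it ended about 8° short, with the bolt 12 mm off the line. The visible fingertip stood about 18 mm above its reported height, so it rode up the post. The wrist read about 6 N upward, and backing off dragged the tray back.
- **Second push:** I went lower in small steps, watching the force, and it worked cleanly. Readings between moves stayed within about 1.5 N.

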